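Open the label printer by its hidden key

TASK

The label printer has run out: open its cover so that a fresh roll can be dropped in. The cover is held by a hidden key of the same colour, sunk a little into the smooth strip in front of the cover, and it may be anywhere along that strip: feel along the strip with closed fingertips, press the key fully down once you find it so that the cover springs up, then push the cover right back until it rests open by itself and take the hand away. Only touch, press and push: do not lean heavily on anything, and do not move or pick up the roll, mug, notes or gift tags standing around.

Things in the scene. Friction and masses are not known exactly. Their poses are not given: they have to be found in the camera images.
- printer: desktop label printer, dark housing, light grey top, 254 wide (its y), 200 deep (its x), 105 high, fixed to the table. Origin: centre of its underside. Its x axis points from its front to its rear (hinge side), y to its left, z up. Place and turn differ each time. Top face from the front: smooth light grey strip (x -100 to -44 mm), then the cover (x -38 to +72), both level at z = 105.
- strip (a point): centre of the smooth strip's top face, at x -69, y 0, z 105 mm in the printer's frame. A rigid flat panel except for the hidden release key, which sits at one of five places: y = -92, -46, 0, +46 or +92 mm, x = -69 in the printer's frame. Which one differs each time and is not given.
- release (a joint): travel of the release key, m: 0 = up, 0.006 = fully down; the latch lets go at 0.0035 to 0.004. The key is a light grey plate 40 (x) by 38 mm (y) in an opening 42 by 40 mm, its face 2 mm below the strip, a thin dark gap round it. It is sprung: gives at about 2 N, bottoms at about 5.5 N, springs back when let go.
- cover (a joint): angle of the cover, rad: 0 = shut, latched. When the key is pressed a damped spring leg lifts it in about half a second to about 0.8 and it stays there; pushed further it leaves the spring, passes upright at 1.57 and leans back by its own weight onto its stop at 1.83. About 2 N at the free edge pushes it.
- cover_edge (a point): middle of the cover's free front edge. The cover is a plate 110 long (from hinge to this edge), 254 wide (y), 8 mm thick, hinged along y at x +72, z 101 mm in the printer's frame; shut, this edge is at x -38; at angle a it is at x = 72 - 110 cos a, z = 101 + 110 sin a mm.
- label_roll_mid (a point): centre of the fresh roll of blank white labels, 67 mm across, 40 mm high, standing on its flat side beside the printer on its left; loose, leave it alone
- mug_white_mid (a point): white mug, 78 mm across (112 with handle), 102 mm high, point on its axis half-way up; loose, leave it alone
- sticky_pad_mid (a point): centre of the yellow sticky-note pad, 76 x 76 x 24 mm; loose, leave it alone
- tag_bundle_mid (a point): centre of the bundle of brown card gift tags lying flat, 85 x 48 x 12 mm; loose, leave it alone

How it is judged:
On the way, in this order (a step that is already met when the one before it is completed fails the run):
1. the release key is pressed down by the fingers while the cover is still shut (value of joint release above 0.0028 m and value of joint cover below 0.35 rad and contact force between the fingers and anything else above 0.5 N).
2. the cover springs up off its latch (value of joint cover above 0.5 rad), for 0.1 s.
At the end, for the whole second after the job is handed in: The cover rests fully open, leaning back past upright (more than 1.65 rad) and still; the release key has sprung back up (less than 1.5 mm down); the roll, mug, notes and gift tags are within 30 mm of where they stood (value of joint cover above 1.65 rad and velocity of joint cover between -0.1 and 0.1 rad/s and value of joint release below 0.0015 m and distance of each of label_roll_mid, mug_white_mid, sticky_pad_mid, tag_bundle_mid from where it was at the start of the episode below 0.03 m); the robot touches nothing.
It fails at once if the fingers lean on something with more than 60 N (contact force between the fingers and anything else above 60 N).
It fails at once if a bystander (roll, mug, notes or gift tags) is lifted, carried or shoved more than 30 mm (distance of any of label_roll_mid, mug_white_mid, sticky_pad_mid, tag_bundle_mid from where it was at the start of the episode above 0.03 m).
It also fails if it takes over 54 s, if anything falls off the work surface, if the arm or the gripper's body presses on something with over 40 N, if the wrist force passes 120 N, or if a joint passes its speed limit or range.

ROBOT

A 7-joint arm with a two-finger parallel gripper is mounted at the origin on a cart in front of the work surface, level with it; the furniture and walls round the work are solid. World frame = base frame: x ahead of the robot, y to its left, z up, the work surface at z = 0. Lengths are in m, angles in rad, forces in N, time in s.
With the tool pointing down it reaches from about 0.4 to 0.85 m from the base axis. Payload 4.5 kg.
Tool frame: the origin (TCP) lies between the finger pads; the fingertips stand 11 mm ahead of it and the grasp point (between the pads) lies 8 mm behind it (r.nose_length is the distance from the TCP to the fingertips, in m); z points along the fingers, y is the line along which they close (so a half turn about z gives the same grasp; the last joint's range is limited). The gripper opens to 88 mm and grips with 3 to 60 N. Pads are 18 mm wide; open, the fingers measure 123 mm over their backs; the gripper's body (75 mm by 187 mm) begins 45 mm behind the grasp point.
Start: joints at [1.269, 0.689, -0.195, 1.565, 0.157, 0.902, -0.215], TCP at [0.206, -0.59, 0.25] pointing down, gripper open.
Joint ranges: [-3.01, 3.01], [-0.46, 2.08], [-1.47, 1.51], [0.13, 2.56], [-1, 4.14], [0.04, 2.09], [-2.66, 2.66]. Speed limits (rad/s): [2.57, 2.57, 3.14, 3.14, 3.14, 3.14, 3.14].

INTERFACE

Orientations are given as a unit quaternion [x, y, z, w].
In Python, from plant import get_state, snapshot, camera_model, r gives the robot as it stands.
- The arm moves only by the shell command python3 -m inch 'ROWS' [FORCE]. ROWS is text: rows parted by semicolons, each of 7 numbers parted by spaces: the opening, from -1 (shut) to 1 (fully open), then the shift along the tool's x, y, z in m, then the turn, a rotation vector about the tool's x, y, z in rad. A call has 1 to 20 rows; each row shifts and turns the commanded pose from where the row before left it, along the tool's axes as they then stand; what a row does not reach is not made up. A row lasts 1/12 s, in which the tool goes at most 41.7 mm and 7.16 degrees, less where a joint would pass 70% of its speed; a pose out of reach is approached as far as the arm can. A call is refused whole if a number of a shift passes 0.0417 or a number of a turn 0.125, either way. A call with a gripper value outside its range is refused whole. The fingers move at their own pace and stop on an object; FORCE is the grip in N (left out, the last holds). Time passes only in rows, so rows that do not move let the fingers close. It gives the time, the measured TCP pose, the force, the opening and the grip force at its end, in the units of the state.
- get_state(): the state, without advancing time (a new reading comes with each control period).
- snapshot(name): name is "scene" or "top" or "wrist"; returns (picture, depth): 480x640x3 uint8, red, green, blue; 480x640 float32, m along the optical axis (not along the pixel's ray), 0 where there is no reading.
- camera_model(name): a dict with "intrinsics" (3x3 intrinsics, pixels), "view" (4x4, takes a point from world to camera coordinates). Camera axes: x right, y down, z forward; pixel columns grow to the right and rows downward; lengths in m; the calibration is good to about 2 mm. A picture is of the moment at which its call begins: read the wrist's pose just before it. camera_model takes no time and is no camera call; for the wrist camera it gives the pose at the moment of the call.
- r.finish_job(): hands the job in; it is judged then, once.
The state is a dict: "clock": time; "q": joint angles; "qd": joint speeds; "joint_torque": joint torques, N m; "tool_pos": TCP position; "eef_rot": TCP orientation; "contact_force": force on the tool from outside, world axes, zero at the start; "moment": the same for the moment, N m; "opening": opening from 0.0 (shut) to 1.0 (fully open); "finger_force": force on a finger pad.
Only numpy, scipy, OpenCV 4.12 (cv2) and the standard library are available. Lean on these libraries where they do the work, as an engineer would, in place of code of your own. Each camera call takes 0.05 s, during which the arm holds its last target. There are 200 camera calls.

## Working session

There is one attempt and no reset: what is moved stays moved. The work goes in short steps, Python scripts to look and compute and a shell command to move; the robot and the scene stay as the last step left them, time stands still between calls to the robot, and variables do not carry over. Pictures are saved under pics/ and viewed, at most 10 in all, crops included, and the job is handed in when it is done.

```bash
mkdir -p pics; ls
python3 - <<'E'
from plant import *
import cv2,numpy as np
s=get_state();print({k:np.round(v,3).tolist() for k,v in s.items()}, r.nose_length)
for n in("scene","top"):
    p,d=snapshot(n);cv2.imwrite(f"pics/{n}0.png",p[...,::-1]);np.save(f"pics/{n}0.npy",d)
    m=camera_model(n);print(n,np.round(m["intrinsics"],1).tolist(),np.round(m["view"],3).tolist())
E
```

```text
pics
{'clock': 0.0, 'q': [1.269, 0.69, -0.195, 1.566, 0.157, 0.903, -0.215], 'qd': [-0.0, 0.001, 0.001, -0.001, 0.001, -0.0, -0.001], 'joint_torque': [-0.001, -52.757, -1.267, -15.343, -0.053, 0.006, 0.0], 'tool_pos': [0.206, -0.59, 0.249], 'eef_rot': [0.986, 0.167, -0.0, -0.001], 'contact_force': [-0.285, -0.128, 0.645], 'moment': [-0.008, -0.017, -0.016], 'finger_force': 0.0, 'opening': 1.002} 0.011
scene [[621.2, 0.0, 321.6], [0.0, 621.2, 244.3], [0.0, 0.0, 1.0]] [[-0.835, -0.55, 0.004, 0.458], [-0.378, 0.569, -0.73, 0.255], [0.399, -0.612, -0.683, 1.309], [0.0, 0.0, 0.0, 1.0]]
top [[455.7, 0.0, 316.0], [0.0, 455.7, 231.5], [0.0, 0.0, 1.0]] [[0.028, -0.999, -0.016, 0.001], [-0.996, -0.026, -0.085, 0.577], [0.084, 0.018, -0.996, 1.236], [0.0, 0.0, 0.0, 1.0]]
```

View pics/top0.png

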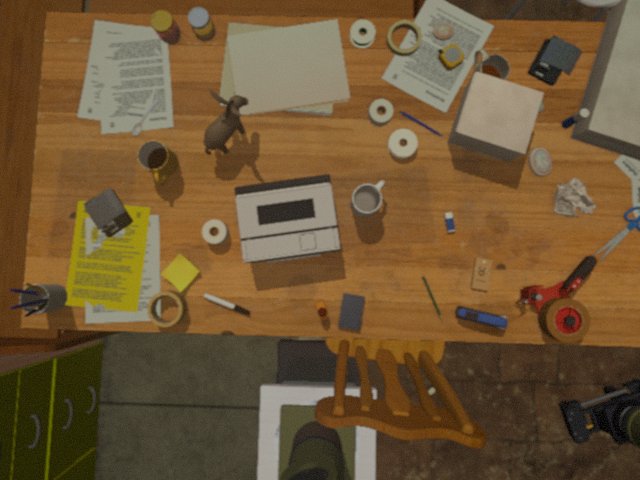

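View pics/scene0.png

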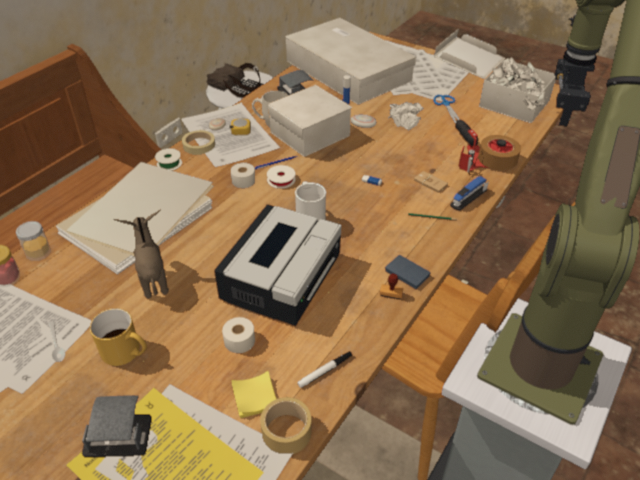

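The top view shows the printer at about (288,219), with its front facing the robot. There is a faint square on the strip near (308,241), which is probably the key. Next I'll measure the top face and enlarge that area.

```bash
cat > h.py <<'E'
import numpy as np,cv2
from plant import *
def cast(n,uv,z,m=None):
    m=m or camera_model(n);K=np.array(m["intrinsics"]);V=np.array(m["view"])
    R=V[:3,:3];c=-R.T@V[:3,3]
    uv=np.atleast_2d(np.array(uv,float));d=(np.linalg.inv(K)@np.c_[uv,np.ones(len(uv))].T).T@R
    return c+d*((z-c[2])/d[:,2])[:,None]
def proj(n,P):
    m=camera_model(n);V=np.array(m["view"]);p=(np.atleast_2d(P)@V[:3,:3].T+V[:3,3])@np.array(m["intrinsics"]).T
    return p[:,:2]/p[:,2:]
E
python3 - <<'E'
from h import *
p=cv2.imread("pics/top0.png");hsv=cv2.cvtColor(p,cv2.COLOR_BGR2HSV)
m=((hsv[...,1]<60)&(hsv[...,2]>110)).astype(np.uint8)
w=np.zeros_like(m);w[172:268,230:345]=1;m&=w
m=cv2.morphologyEx(m,cv2.MORPH_CLOSE,np.ones((5,5)))
cs=sorted(cv2.findContours(m,0,2)[0],key=cv2.contourArea)[-2:]
for c in cs:
    P=cast("top",c[:,0],0.105)
    R=cv2.minAreaRect((P[:,:2]*1000).astype(np.float32));print(cv2.contourArea(c),R,cv2.boxPoints(R).round().tolist())
print(cast("top",[[308,241]],.103))
cv2.imwrite("pics/c1.png",cv2.resize(p[170:270,225:350],None,fx=6,fy=6,interpolation=cv2.INTER_CUBIC))
E
```

```text
6388.0 ((594.3905639648438, 90.4290771484375), (177.24929809570312, 252.12771606445312), 9.460620880126953) [[486.0, 200.0], [528.0, -48.0], [703.0, -19.0], [661.0, 229.0]]
[[0.54508977 0.03488739 0.103     ]]
```

View pics/c1.png

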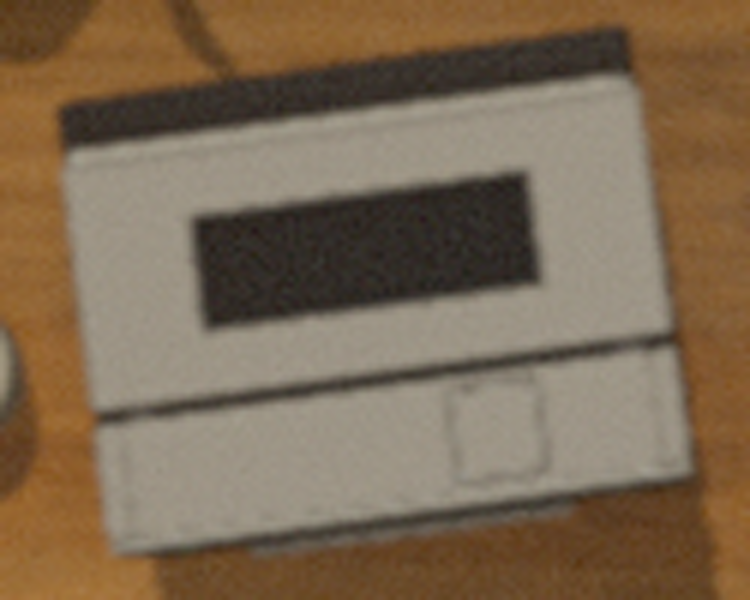

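The key shows up as a thin outline centred near px (308,241.7), which puts it at about (0.545, 0.036), i.e. printer y ≈ -46. The printer yaw is about 9.5°. I'll close the fingers, align the tool and move above the key.

```bash
python3 -m inch '-1 0 0 0 0 0 0.085;-1 0 0 0 0 0 0.085;-1 .022 -.028 0 0 0 0;-1 .022 -.028 0 0 0 0;-1 .022 -.028 0 0 0 0;-1 .022 -.028 0 0 0 0;-1 .022 -.028 0 0 0 0;-1 .022 -.028 0 0 0 0;-1 .022 -.028 0 0 0 0;-1 .022 -.028 0 0 0 0;-1 .022 -.028 0 0 0 0;-1 .022 -.028 0 0 0 0;-1 .022 -.028 0 0 0 0;-1 .022 -.028 0 0 0 0;-1 .022 -.028 0 0 0 0;-1 .022 -.028 0 0 0 0;-1 .022 -.028 0 0 0 0;-1 .022 -.028 0 0 0 0;-1 .022 -.028 0 0 0 0' 10
python3 -m inch '-1 .01 -.028 0 0 0 0;-1 .01 -.028 0 0 0 0;-1 .01 -.028 0 0 0 0;-1 0 0 0 0 0 0;-1 0 0 0 0 0 0;-1 0 0 0 0 0 0'
python3 - <<'E'
from h import *
from scipy.spatial.transform import Rotation as Ro
m=camera_model("wrist");p,d=snapshot("wrist");cv2.imwrite("pics/w1.png",p[...,::-1])
s=get_state();R=Ro.from_quat(s["eef_rot"]).as_matrix();print(R.round(3),s["contact_force"].round(2) if hasattr(s["contact_force"],'round') else s["contact_force"])
print(R.T@(np.array([.545,.0355,.105])-s["tool_pos"]), proj("wrist",[.545,.0355,.103]))
E
```

```text
clock: 1.68
tool_pos: [0.4966, -0.0571, 0.2495]
eef_rot: [0.997, 0.083, -0.0, 0.0]
contact_force: [0.7, -0.3, 0.5]
opening: 0.004
finger_force: 0.0
clock: 2.18
tool_pos: [0.5116, 0.028, 0.2494]
eef_rot: [0.997, 0.083, -0.001, 0.0]
contact_force: [-0.6, -0.8, 1.5]
opening: 0.004
finger_force: 0.0
[[ 0.987  0.163 -0.001]
 [ 0.163 -0.987 -0.001]
 [-0.001  0.001 -1.   ]] [-0.35 -0.91 -0.42]
[ 0.03448197 -0.00273619  0.14447202] [[306.37605562 174.64935097]]
```

View pics/w1.png

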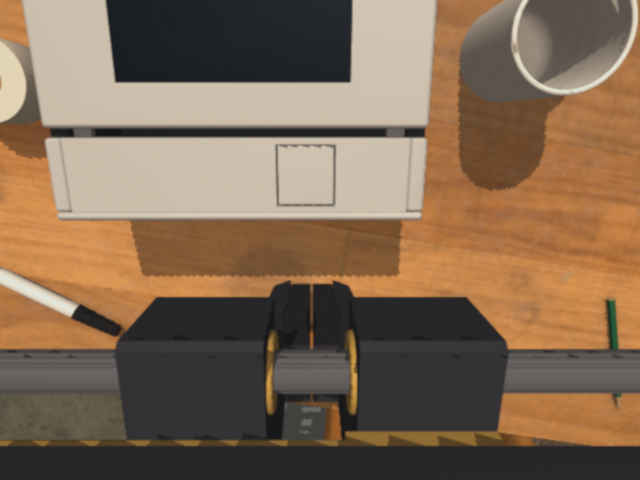

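The wrist view shows the key outline clearly, centred at (305.5,175) against a predicted (306.4,174.6), so the position is good. I'll move over it and descend.

```bash
python3 -m inch '-1 .0115 -.0011 .01 0 0 0;-1 .0115 -.0011 .02 0 0 0;-1 .0115 -.0011 .025 0 0 0;-1 0 0 .025 0 0 0;-1 0 0 .02 0 0 0;-1 0 0 .015 0 0 0;-1 0 0 0 0 0 0;-1 0 0 0 0 0 0;-1 0 0 0 0 0 0;-1 0 0 0 0 0 0'
python3 - <<'E'
from h import *
from scipy.spatial.transform import Rotation as Ro
s=get_state();R=Ro.from_quat(s["eef_rot"]).as_matrix()
print(R.T@(np.array([.5449,.0361,.114])-s["tool_pos"]),s["contact_force"])
E
```

```text
clock: 3.07
tool_pos: [0.5463, 0.0373, 0.136]
eef_rot: [0.997, 0.082, 0.001, 0.0]
contact_force: [0.4, 0.0, 0.9]
opening: 0.006
finger_force: 0.0
[-0.00164797  0.00094437  0.0219563 ] [0.43360393 0.01748768 0.8757436 ]
```

```bash
python3 -m inch '-1 -.0016 .001 .008 0 0 0;-1 0 0 .008 0 0 0;-1 0 0 .004 0 0 0;-1 0 0 0 0 0 0;-1 0 0 0 0 0 0;-1 0 0 0 0 0 0'
python3 -m inch '-1 0 0 .001 0 0 0;-1 0 0 .001 0 0 0;-1 0 0 .001 0 0 0;-1 0 0 0 0 0 0;-1 0 0 0 0 0 0;-1 0 0 0 0 0 0'
python3 -m inch '-1 0 0 .001 0 0 0;-1 0 0 .001 0 0 0;-1 0 0 0 0 0 0;-1 0 0 0 0 0 0'
```

```text
clock: 3.57
tool_pos: [0.5439, 0.0366, 0.1147]
eef_rot: [0.997, 0.083, -0.0, 0.0]
contact_force: [-0.8, 0.0, 0.9]
opening: 0.003
finger_force: 0.0
clock: 4.07
tool_pos: [0.5441, 0.0367, 0.1118]
eef_rot: [0.997, 0.083, 0.0, -0.0]
contact_force: [-1.4, -0.5, 4.0]
opening: 0.006
finger_force: 2.0
clock: 4.4
tool_pos: [0.5441, 0.0367, 0.1097]
eef_rot: [0.997, 0.083, 0.0, -0.0]
contact_force: [-0.3, 0.3, 5.0]
opening: 0.004
finger_force: 2.2
```

The key is yielding at 4–5 N, about 4 mm down. I'll press the rest of the way.

```bash
python3 -m inch '-1 0 0 .001 0 0 0;-1 0 0 .001 0 0 0;-1 0 0 .0005 0 0 0;-1 0 0 0 0 0 0;-1 0 0 0 0 0 0;-1 0 0 0 0 0 0;-1 0 0 0 0 0 0'
python3 - <<'E'
from h import *
p,d=snapshot("scene");cv2.imwrite("pics/s1.png",p[160:360,180:400,::-1])
E
```

```text
clock: 4.98
tool_pos: [0.5441, 0.0366, 0.1083]
eef_rot: [0.997, 0.083, 0.0, 0.0]
contact_force: [-3.4, 0.9, 14.6]
opening: 0.01
finger_force: 7.6
```

View pics/s1.png

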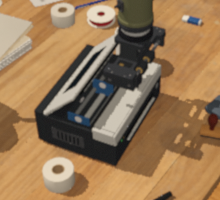

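The cover has sprung up off its latch. I'll lift slightly and back off.

```bash
python3 -m inch '-1 0 0 -.008 0 0 0;-1 -.01 0 -.006 0 0 0;-1 -.02 0 0 0 0 0;-1 -.02 0 0 0 0 0;-1 -.02 -.01 -.01 0 0 0;-1 -.01 -.02 -.02 0 0 0;-1 0 -.016 -.015 0 0 0;-1 0 0 0 0 0 0;-1 0 0 0 0 0 0;-1 0 0 0 0 0 0'
python3 - <<'E'
from h import *
s=get_state();M=camera_model("wrist");p,d=snapshot("wrist");cv2.imwrite("pics/w2.png",p[...,::-1])
c,sn=np.cos(np.deg2rad(9.46)),np.sin(np.deg2rad(9.46))
o=np.array([.6056,.0924]);q=np.array(s["tool_pos"][:2])-o
print("printer-frame tcp",q@[c,sn],q@[-sn,c],s["tool_pos"][2])
for a in(.6,.7,.8,.9):
    x=.072-.11*np.cos(a);P=[*(o+x*np.array([c,sn])),.101+.11*np.sin(a)];print(a,proj("wrist",P),proj("scene",P))
E
```

```text
clock: 5.87
tool_pos: [0.4579, 0.068, 0.1657]
eef_rot: [0.997, 0.082, -0.0, 0.0]
contact_force: [-0.5, -0.2, -1.0]
opening: 0.004
finger_force: 0.0
printer-frame tcp -0.14972212212637506 0.00016634596645693014 0.16565828695570428
0.6 [[ 309.21281197 -111.39810564]] [[285.33989716 228.22230475]]
0.7 [[ 309.07484581 -161.17764199]] [[282.49849327 224.44186678]]
0.8 [[ 308.9070276  -223.71396162]] [[279.31280364 220.77965089]]
0.9 [[ 308.70423541 -301.46498362]] [[275.81748976 217.27921285]]
```

View pics/w2.png

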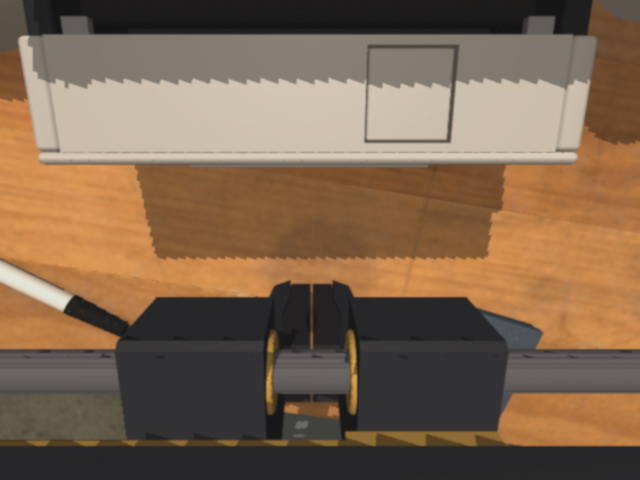

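The cover is raised out of the wrist view and the key and strip are clear. I'll advance until the finger front meets the cover's free edge.

```bash
python3 -m inch '-1 .02 0 -.004 0 0 0;-1 .03 0 0 0 0 0;-1 .03 0 0 0 0 0;-1 .02 0 0 0 0 0;-1 .01 0 0 0 0 0;-1 0 0 0 0 0 0;-1 0 0 0 0 0 0'
python3 -m inch '-1 .01 0 0 0 0 0;-1 .01 0 0 0 0 0;-1 .01 0 -.002 0 0 0;-1 .005 0 -.002 0 0 0;-1 0 0 0 0 0 0;-1 0 0 0 0 0 0'
python3 - <<'E'
from h import *
p,d=snapshot("scene");cv2.imwrite("pics/s2.png",cv2.resize(p[120:360,150:430,::-1],None,fx=2,fy=2))
E
```

```text
clock: 6.5
tool_pos: [0.5656, 0.0856, 0.1689]
eef_rot: [0.997, 0.082, -0.001, 0.0]
contact_force: [-1.1, -0.6, -0.3]
opening: 0.007
finger_force: 0.0
clock: 7.0
tool_pos: [0.5997, 0.0919, 0.1739]
eef_rot: [0.997, 0.083, -0.001, 0.0]
contact_force: [-2.0, 0.2, -0.1]
opening: 0.002
finger_force: 0.6
```

View pics/s2.png

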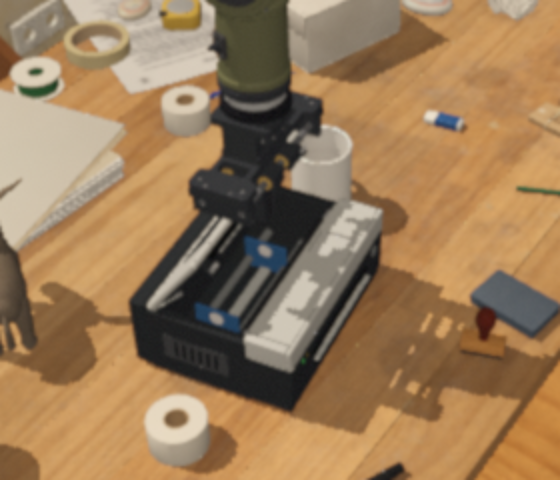

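The fingers are touching the cover at about 2 N, with the cover near 0.9 rad. I'll push on back and up, following the edge's arc.

```bash
python3 -m inch '-1 .007 0 -.004 0 0 0;-1 .007 0 -.004 0 0 0;-1 .007 0 -.003 0 0 0;-1 .007 0 -.003 0 0 0;-1 .007 0 -.003 0 0 0;-1 .007 0 -.003 0 0 0;-1 .007 0 -.002 0 0 0;-1 .006 0 -.002 0 0 0;-1 0 0 0 0 0 0'
python3 -m inch '-1 .007 0 -.001 0 0 0;-1 .006 0 -.001 0 0 0;-1 .006 0 0 0 0 0;-1 .005 0 0 0 0 0;-1 .005 0 0 0 0 0;-1 0 0 0 0 0 0;-1 0 0 0 0 0 0'
```

```text
clock: 7.8
tool_pos: [0.6563, 0.1022, 0.1985]
eef_rot: [0.997, 0.083, 0.001, -0.0]
contact_force: [-0.9, -0.0, -0.2]
opening: 0.006
finger_force: 0.0
clock: 8.38
tool_pos: [0.6835, 0.1066, 0.1999]
eef_rot: [0.997, 0.083, -0.0, 0.0]
contact_force: [0.1, 0.0, 0.3]
opening: 0.004
finger_force: 0.0
```

The finger front is at about x +88 mm, past upright, and the force is gone. I'll withdraw and check.

```bash
python3 -m inch '-1 -.01 0 0 0 0 0;-1 -.02 0 0 0 0 0;-1 -.03 0 0 0 0 0;-1 -.03 0 -.01 0 0 0;-1 -.03 0 -.02 0 0 0;-1 -.03 0 -.02 0 0 0;-1 -.03 0 -.01 0 0 0;-1 -.02 0 0 0 0 0;-1 0 0 0 0 0 0;-1 0 0 0 0 0 0;-1 0 0 0 0 0 0'
python3 - <<'E'
from h import *
p,d=snapshot("scene");cv2.imwrite("pics/s3.png",cv2.resize(p[120:420,150:430,::-1],None,fx=2,fy=2))
c,sn=np.cos(np.deg2rad(9.46)),np.sin(np.deg2rad(9.46))
for a in(1.57,1.83):
  for y in(-.127,.127):
    x=.072-.11*np.cos(a);P=[.6056+x*c-y*sn,.0924+x*sn+y*c,.101+.11*np.sin(a)];print(a,(proj("scene",P)-[150,120])*2)
E
```

```text
clock: 9.3
tool_pos: [0.4875, 0.0739, 0.2604]
eef_rot: [0.997, 0.083, 0.001, -0.0]
contact_force: [1.2, -0.1, -0.7]
opening: 0.005
finger_force: 0.0
1.57 [[247.91501073  99.15450868]]
1.57 [[135.9523644  232.36137126]]
1.83 [[226.70145681  95.82926448]]
1.83 [[112.89238428 227.49145077]]
```

View pics/s3.png

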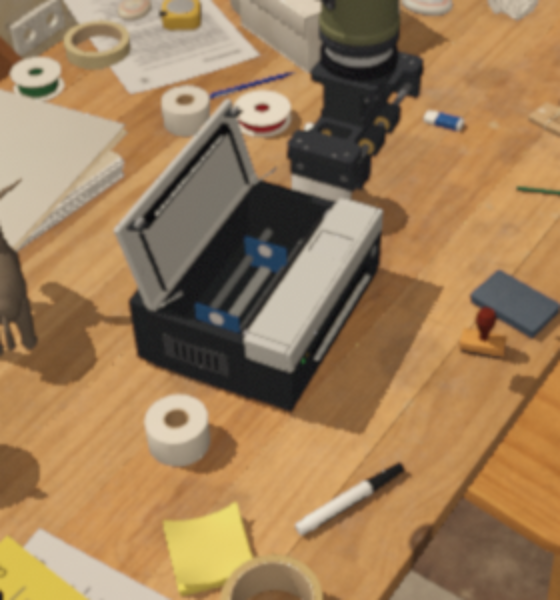

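The cover leans back with its corners at about (230,105) and (118,230), which matches 1.83 rad. The key is up and the hand is clear.

```bash
python3 -c "
from plant import r
print(r.finish_job())"
```

```text
the job is handed in; nothing more can be done
None
```

I pressed the hidden key (at y = -46 mm), the cover sprang up, and I pushed it back until it rests open at about 1.83 rad; the hand is clear, and I handed the job in, with no verdict returned.

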